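Hang a support arm on the slotted strip of a stockroom cup rack

ROBOT

A 7-joint arm with a two-finger parallel gripper is mounted at the origin on the work surface. World frame = base frame: x ahead of the robot, y to its left, z up, the work surface at z = 0. Lengths are in m, angles in degrees, forces in N, time in s.
With the tool pointing down it reaches from about 0.425 to 0.875 m from the base axis. Payload 4.7 kg.
Tool frame: the origin (TCP) lies midway between the tips of the shut fingers; the grasp point (between the pads) lies 19 mm behind it; z points along the fingers, x is the direction in which the jaws open and shut, and the axes are right-handed (so a half turn about z gives the same grasp; the last joint's range is limited). The gripper opens to 87 mm and grips with 3 to 60 N. Pads are 19 mm wide; open, the fingers measure 117 mm over their backs; the gripper's body (75 mm by 190 mm) begins 51 mm behind the grasp point.
Start: joints at [-74.823, 18.392, -4.016, 83.108, 1.295, 78.541, -3.26], TCP at [0.161, 0.63, 0.223] pointing down, gripper open.
Joint ranges: [-163.93, 163.93], [-17.29, 119.83], [-79.2, 71.16], [3.27, 140.29], [-89.18, 269.18], [5.43, 117.66], [-154.24, 154.24]. Speed limits (degrees/s): [147.25, 147.25, 180, 180, 180, 180, 180].

INTERFACE

Orientations are given as [roll, pitch, yaw] about the fixed x, y, z axes, in that order (R = Rz(yaw) Ry(pitch) Rx(roll)).
In Python, from cell import env gives the robot as it stands.
- The arm moves only by the tool carry_out, never from a script. Its argument "plan" is a list of rows, each an object with "grip": the closure, from 0 (fully open) to 1 (shut); "dp": the shift along the tool's x, y, z in m, a list of three; "rotation": the turn, a rotation vector about the tool's x, y, z in degrees, a list of three. In form: [{"grip": grip, "dp": [dx, dy, dz], "rotation": [wx, wy, wz]}, ...]. A call has 1 to 8 rows; each row shifts and turns the pose as measured when the row begins, along the tool's axes as they then stand; what a row does not reach is not made up. A row lasts 1/12 s, in which the tool goes at most 41.7 mm and 7.16 degrees, less where a joint would pass 70% of its speed; a pose out of reach is approached as far as the arm can. A call is refused whole if a number of a shift passes 0.0417 or a number of a turn 7.16, either way. A call with a gripper value outside its range is refused whole. The fingers move at their own pace and stop on an object; "force" is the grip in N (left out, the last holds). Time passes only in rows, so rows that do not move let the fingers close. It gives the time, the measured TCP pose, the force and the opening at its end, in the units of the state.
- env.get_obs(): the state, without advancing time (a new reading comes with each control period).
- env.read_camera(name): name is "side" or "top"; returns the picture (480x640x3 uint8, red, green, blue); there is no depth.
- env.camera_params(name): a dict with "fx", "fy", "cx", "cy" (pixels), "k1" (the pictures are not rectified: a ray, as slopes to the right and down, at radius r is drawn at 1 + k1 r^2 times it, then the intrinsics apply), "R" (3x3) and "t" (3): a world point X has camera coordinates R X + t. Camera axes: x right, y down, z forward; pixel columns grow to the right and rows downward; lengths in m; the calibration is good to about 2 mm. A picture is of the moment at which its call begins. camera_params takes no time and is no camera call.
- env.sign_off(): hands the job in, once; it reports no verdict.
The state is a dict: "time_s": time; "qpos": joint angles; "joint_velocities": joint speeds; "effort": joint torques, N m; "tool_pos": TCP position; "tool_rot": TCP orientation; "force": force on the tool from outside, world axes, zero at the start; "wrist_torque": the same for the moment, N m; "grip_width": finger opening in m.
Only numpy, scipy, OpenCV 4.12 (cv2) and the standard library are available. Lean on these libraries where they do the work, as an engineer would, in place of code of your own. Each camera call takes 0.05 s, during which the arm holds its last target. There are 200 camera calls.

TASK

Hang the loose blue support arm on the slotted metal strip of the bench rack: hook its two steel tabs through the two slots, then push it straight down until it snaps past both red sprung catches and sits fully home and level, and let go. The strip has side play and may stand a little left or right of the middle of its posts, so feel for the slots gently: never lean on the rack with more than about 3 kg, or the thin metal bends for good. Leave the cups where they stand.

Things in the scene. Friction and masses are not known exactly. Their poses are not given: they have to be found in the camera images.
- upright: Rack upright fixed to the table: two blue posts on a 150 mm wide base plate, 247 mm tall; in front of them, facing the robot, an aluminium strip (100 mm wide, 6 mm thick, 75 to 228 mm above the table). Origin: on the table under the strip's front face, midway between the posts. x goes in through the strip, square to it (the way tabs go in), y left seen from the robot, z up.
- slot_low (a point): Nominal middle of the lower slot at the strip's front face: 9 mm wide, 40 mm high (124 to 164 mm above the table), open right through. The strip with slots and catches really stands up to 13 mm to either side (along y) of this point: that shift is not measured, differs each time and does not give way. Axes as the upright's.
- slot_high (a point): Nominal middle of the upper slot, 50 mm straight above the lower one, same size (174 to 214 mm above the table), with the same sideways shift.
- catch_line (a point): Nominal point midway between the two red sprung catches, 156 mm above the table, 7 mm in front of the strip; they shift sideways with the strip. Round noses, 4 mm radius, 28 mm left and right of the slots, in black housings standing 14 mm out. They yield sideways and spring back over the arm's ears.
- strip_bend (a joint): How far the springy strip is bent in (m): 0 at rest, grows when pushed away from the robot, about 20 N per mm. Bent in or pulled out more than 1.5 mm (30 N) it is damaged.
- strip_sink (a joint): How far the strip is pushed down (m): 0 at rest, grows downward, about 20 N per mm. Pushed down or pulled up more than 2 mm (40 N) it is damaged.
- bracket: Loose blue steel support arm (0.25 to 0.45 kg) standing on its flat underside. Origin: bottom centre of the back face of its end plate; x points out of that face (as the tabs do), z up. Box-section arm along -x, 154 mm over all, 30 wide (y), 36 tall, 12 mm lip at its far end. End plate 42 wide, 105 tall, 6 thick; a round steel ear at each side (to 27 mm from the middle) at z = 50 mm.
- grip_point (a point): Point to grip on the support arm: centre of its 30 mm wide, 36 mm tall box section, 85 mm in front of the end plate's back face (bracket frame -85, 0, 18 mm). Axes as the bracket's.
- tab_low (a point): Tip of the lower steel tab (bracket frame 16, 0, 21 mm): 6 mm thick (y), 30 mm high (z = 6 to 36 mm), 16 mm long, rounded tip, with an 18 mm deep downward hook, 7.5 mm gap behind the plate. Tabs enter the slots with the arm's underside 118 to 128 mm above the table; lowered, the ears rest on the catches at about 112 mm; home is 100 mm.
- tab_high (a point): Tip of the upper tab, same shape, 50 mm above the lower one (z = 56 to 86 mm in the bracket frame).
- press_pad (a point): Centre of the top face of the push pad, 30 mm (x) by 42 mm (y), on top of the end plate (bracket frame -15, 0, 105 mm). Pressing here with about 10 to 20 N snaps the ears past the catches (12 mm down, from resting on them to home, where it stops hard). Pressing far out on the arm makes the tabs bind.
- cup_a: Blue and brown glazed cup, 74 mm across at the rim, 90 mm tall, standing on the table; origin at the centre of its underside. Leave alone.
- cup_b: White and brown glazed cup, same size; origin at the centre of its underside. Leave alone.
- cup_c: Light blue and brown glazed cup, same size; origin at the centre of its underside. Leave alone.
- basket: Cream stock basket with cups in it, fixed, 150 x 110 mm, 60 mm tall; its middle is 50 mm along -x from its origin, which is on the table. An obstacle only.
Mind the look-alikes: they are no part of the job. Of the things like the bracket, leave any that is pink; of the rest the smaller one is meant.

How it is judged:
By the outcome, as a careful person would: the job done as asked, in the order asked, and still so for the second after the job is handed in, with the robot touching nothing.
It also fails if it takes over 61 s, if anything falls off the work surface, if the arm or the gripper's body presses on something with over 40 N, if the wrist force passes 120 N, or if a joint passes its speed limit or range.

## Working session

There is one attempt and no reset: what is moved stays moved. The work goes in short steps, Python scripts to look and compute and a tool call to move; the robot and the scene stay as the last step left them, time stands still between calls to the robot, and variables do not carry over. Pictures are saved under pics/ and viewed, about 8 in all and at most 12, crops included, and the job is handed in when it is done.

Besides the shell and the picture viewer there is one more tool, called after "Call:" in YAML: its name, and indented under it one key for each argument. carry_out: Moves the arm, as the interface text tells. Its arguments: {"type":"object","properties":{"plan":{"type":"array","items":{"type":"object","properties":{"grip":{"type":"number"},"dp":{"type":"array","items":{"type":"number"}},"rotation":{"type":"array","items":{"type":"number"}}}}},"force":{"type":"number"}},"required":["plan"]}

```bash
ls; mkdir -p pics; cat > h.py <<'E'
import numpy as np, cv2
from cell import env
def shot(n,f):
    im=env.read_camera(n); cv2.imwrite(f,im[:,:,::-1]); return im
def ray(n,u,v):
    p=env.camera_params(n); K=np.array([[p['fx'],0,p['cx']],[0,p['fy'],p['cy']],[0,0,1.]])
    x,y=cv2.undistortPoints(np.array([[[u,v]]],float),K,np.array([p['k1'],0,0,0.]))[0,0] 
    R=np.array(p['R']);t=np.array(p['t']); return -R.T@t, R.T@np.array([x,y,1.])
def onplane(n,u,v,z):
    o,d=ray(n,u,v); return o+d*(z-o[2])/d[2]
def proj(n,X):
    p=env.camera_params(n); c=np.array(p['R'])@np.array(X)+np.array(p['t']); s=c[:2]/c[2]; s=s*(1+p['k1']*(s@s))
    return s*[p['fx'],p['fy']]+[p['cx'],p['cy']]
def two(a,b):
    (o1,d1),(o2,d2)=a,b
    A=np.stack([d1,-d2],1); s=np.linalg.lstsq(A,o2-o1,rcond=None)[0]
    p,q=o1+s[0]*d1,o2+s[1]*d2; return (p+q)/2,np.linalg.norm(p-q)
E
python3 - <<'E'
from h import *
np.set_printoptions(precision=4,suppress=True)
for n in('side','top'):
    shot(n,f'pics/{n}0.png'); p=env.camera_params(n);print(p, -np.array(p['R']).T@p['t'])
print(env.get_obs())
E
```

```text
pics
{'fx': 540.4633563801837, 'fy': 540.4633563801837, 'cx': 323.96081275293085, 'cy': 245.32331593310755, 'k1': -0.13631381239238924, 'R': array([[ 0.7273, -0.6859, -0.0212],
       [-0.4355, -0.4375, -0.7867],
       [ 0.5304,  0.5815, -0.6169]]), 't': array([-0.2971,  0.3548,  0.9982])} [-0.1588 -0.629   0.8887]
{'fx': 469.5820995395285, 'fy': 469.5820995395285, 'cx': 321.1567529857806, 'cy': 237.117816127275, 'k1': -0.040758636236155006, 'R': array([[ 0.0137, -0.9997,  0.0201],
       [-0.997 , -0.0152, -0.0756],
       [ 0.0758, -0.0191, -0.9969]]), 't': array([0.0522, 0.4771, 1.0426])} [0.3958 0.0793 1.0744]
{'time_s': 0.1, 'qpos': array([-74.8233,  18.4353,  -4.0156,  83.1692,   1.2948,  78.5406,
        -3.2605]), 'joint_velocities': array([-0.0123, -0.1579,  0.0406, -0.0805, -0.0517,  0.1116, -0.0453]), 'effort': array([ -0.0003, -49.2569,  -0.4059, -31.3403,  -0.0641,   0.0394,
         0.0001]), 'tool_pos': array([0.1612, 0.6292, 0.2216]), 'tool_rot': array([179.9947,   0.0999,  75.6324]), 'force': array([-0.273 ,  1.0057,  0.301 ]), 'wrist_torque': array([ 0.0141, -0.0022, -0.027 ]), 'grip_width': 0.08696734670123125}
```

View pics/side0.png

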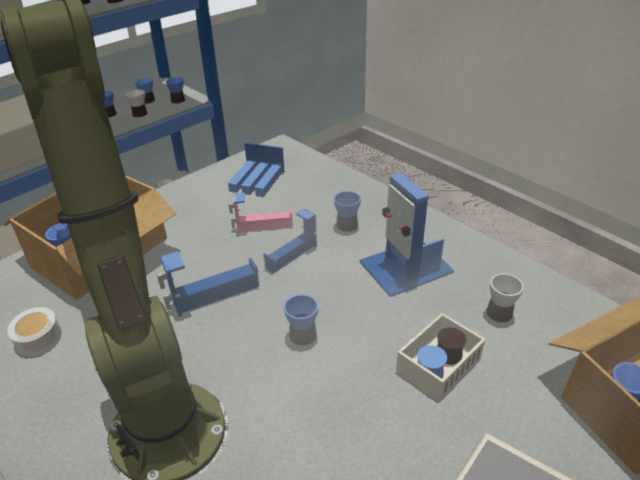

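View pics/top0.png

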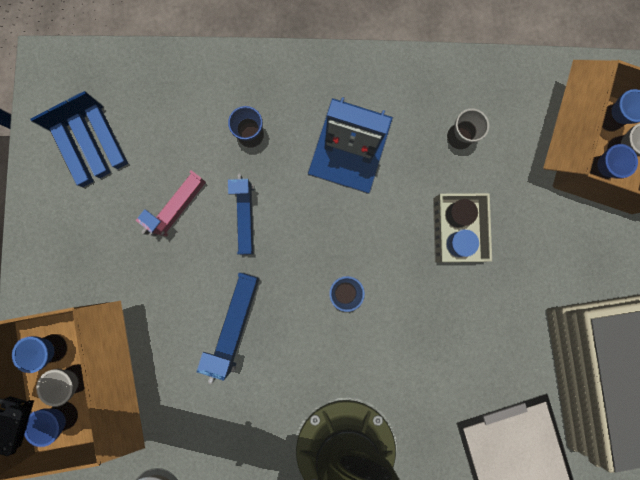

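Candidates for the bracket: pink (top 170,205; rejected), the long blue arm (top 228,325; the larger one), and the short blue arm (top 243,215; side 293,240), which is my choice. The blue tray (top 85,140) is not an arm. The rack is at top (350,145). Next is a close crop with measurements.

```bash
python3 - <<'E'
from h import *
np.set_printoptions(precision=4,suppress=True)
t=cv2.imread('pics/top0.png'); s=cv2.imread('pics/side0.png')
a=cv2.resize(t[165:265,210:280],None,fx=4,fy=4,interpolation=cv2.INTER_CUBIC)
b=cv2.resize(t[90:190,300:400],None,fx=4,fy=4,interpolation=cv2.INTER_CUBIC)
top=np.hstack([a,b])
c=cv2.resize(s[200:275,255:325],None,fx=2.6,fy=2.6); d=cv2.resize(s[165:240,370:440],None,fx=2.6,fy=2.6)
bot=np.hstack([c,d]); pad=np.zeros((bot.shape[0],top.shape[1],3),np.uint8); pad[:,:bot.shape[1]]=bot
cv2.imwrite('pics/crop1.png',np.vstack([top,pad])); 
hsv=cv2.cvtColor(t,cv2.COLOR_BGR2HSV)
m=cv2.inRange(hsv,(95,110,40),(125,255,255)); n,l,st,ce=cv2.connectedComponentsWithStats(m)
for i in range(1,n):
    if st[i,4]>60:
        r=cv2.minAreaRect(np.argwhere(l==i)[:,::-1].astype(np.float32)); print(st[i],r)
# pad lighter?
for p in [(239,186),(245,220),(228,187),(250,187)]: print(p,hsv[p[1],p[0]])
E
```

```text
[617  89  23  35 633] ((628.0, 106.0), (34.0, 22.0), 90.0)
[ 31  92  55  29 175] ((57.800010681152344, 105.60000610351562), (2.6832809448242188, 60.821044921875), 63.43495178222656)
[ 308   98   84   95 3436] ((350.4428405761719, 143.68203735351562), (63.999351501464844, 82.6976318359375), 17.447187423706055)
[ 85 104  42  64 946] ((105.56805419921875, 136.2104034423828), (67.1673355102539, 15.564655303955078), 62.987335205078125)
[229 106  33  34 233] ((245.0, 122.5), (33.0, 32.0), 90.0)
[ 67 114  43  64 976] ((88.07430267333984, 145.1813507080078), (67.53494262695312, 16.07636833190918), 62.52556610107422)
[ 49 123  44  63 989] ((70.60000610351562, 154.20001220703125), (67.08203887939453, 16.099689483642578), 63.43495178222656)
[603 144  35  34 905] ((620.0, 160.5), (33.0, 34.0), 90.0)
[ 228  180   24   74 1054] ((240.5103302001953, 216.37918090820312), (74.52191925048828, 19.936307907104492), 85.42607879638672)
[139 210  21  20 212] ((148.51220703125, 219.60975646972656), (19.36554718017578, 11.55685806274414), 38.65980911254883)
[452 230  26  26 542] ((464.5, 242.5), (25.0, 25.0), 90.0)
[ 197  273   60  107 2135] ((227.48292541503906, 324.6651916503906), (28.534313201904297, 108.01209259033203), 18.886085510253906)
[330 277  34  34 207] ((346.5, 293.5), (33.0, 33.0), 90.0)
[  12  337   42   36 1147] ((32.5, 354.5), (35.0, 41.0), 90.0)
[  24  410   40   36 1039] ((41.749996185302734, 427.75), (34.674903869628906, 38.07440185546875), 29.05460548400879)
(239, 186) [109 115 180]
(245, 220) [108 161 128]
(228, 187) [108  99 167]
(250, 187) [108  67  46]
```

View pics/crop1.png

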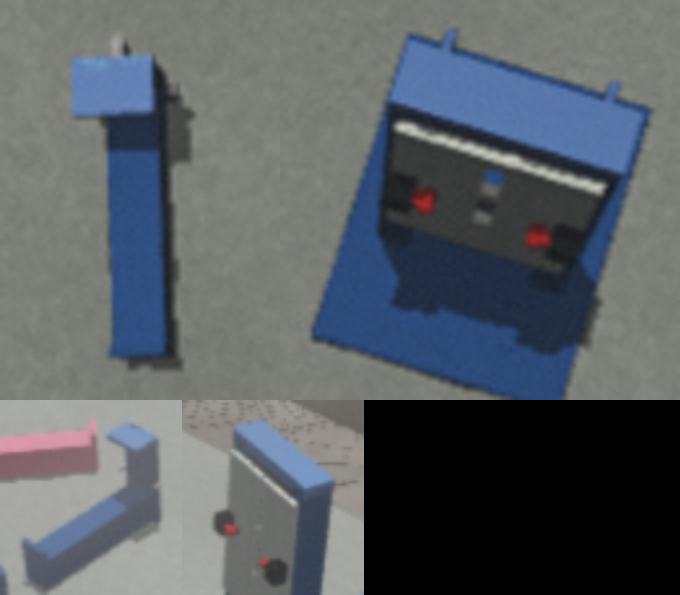

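The crop shows the short blue arm with its pad (about 239,187), a light tab sticking out toward +x at (239,176), and the lip at the far end. The rack strip's top edge runs (328.8,122) to (381.3,136.8), and the red noses are at (336.3,140.5) and (364.5,149.5).

```bash
python3 - <<'E'
from h import *
np.set_printoptions(precision=4,suppress=True)
A=lambda x,y:(210+x/4-.4,165+y/4-.4)
B=lambda x,y:(300+(x-280)/4-.4,90+y/4-.4)
P=[onplane('top',*A(*p),.105) for p in [(72,60),(152,56),(155,113),(75,117)]]
print('pad',*P,'c',np.mean(P,0),'w',np.linalg.norm(P[0]-P[1]),np.linalg.norm(P[1]-P[2]))
F=[onplane('top',*A(*p),.036) for p in [(107,148),(163,148),(111,350),(165,350)]]
m1=(F[0]+F[1])/2;m2=(F[2]+F[3])/2;d=m1-m2;print('arm',m1,m2,np.degrees(np.arctan2(d[1],d[0])),np.linalg.norm(F[0]-F[1]))
t=[onplane('top',*B(*p),.247) for p in [(408,37),(650,108),(625,173),(388,100)]]
print('posttop',*t,np.linalg.norm(t[0]-t[1]),np.linalg.norm(t[1]-t[2]))
for a,b in((0,1),(3,2)): d=t[a]-t[b];print('ydir-90',np.degrees(np.arctan2(d[1],d[0]))-90)
s=[onplane('top',*B(*p),.228) for p in [(395,128),(605,187)]];d=s[0]-s[1]
print('strip',*s,np.mean(s,0),np.linalg.norm(d),np.degrees(np.arctan2(d[1],d[0]))-90)
r=[onplane('top',*B(*p),.156) for p in [(425,202),(538,238)]];d=r[0]-r[1]
print('noses',*r,np.mean(r,0),np.linalg.norm(d),np.degrees(np.arctan2(d[1],d[0]))-90)
f=[onplane('top',*B(*p),.006) for p in [(313,337),(563,400)]];d=f[0]-f[1]
print('base',*f,np.mean(f,0),np.linalg.norm(d),np.degrees(np.arctan2(d[1],d[0]))-90)
E
```

```text
pad [0.5869 0.2577 0.105 ] [0.5897 0.216  0.105 ] [0.5597 0.2137 0.105 ] [0.5569 0.2552 0.105 ] c [0.5733 0.2356 0.105 ] w 0.04172851127349588 0.030127437154762564
arm [0.5515 0.2338 0.036 ] [0.4391 0.2292 0.036 ] 2.362325706525656 0.031142106335970147
posttop [0.7108 0.048  0.247 ] [ 0.6801 -0.0622  0.247 ] [ 0.6496 -0.0509  0.247 ] [0.6811 0.0567 0.247 ] 0.11443580262184443 0.032531494692559615
ydir-90 -15.550230991185273
ydir-90 -16.340125232330564
strip [0.6745 0.0528 0.228 ] [ 0.6486 -0.0446  0.228 ] [0.6615 0.0041 0.228 ] 0.10074983199071702 -14.872141553030971
noses [0.6605 0.0351 0.156 ] [ 0.6433 -0.0216  0.156 ] [0.6519 0.0067 0.156 ] 0.059228343569944594 -16.89557581124336
base [0.623  0.0916 0.006 ] [ 0.5888 -0.0531  0.006 ] [0.6059 0.0193 0.006 ] 0.14866302086033692 -13.298555586758567
```

The sizes check out: pad 41.7×30.1 mm, arm width 31 mm, strip 100.7 mm. The estimates are:
- **Bracket:** yaw about 3°, grip point (0.503, 0.232).
- **Rack:** yaw about -15.5°, strip front centre (0.6586, 0.0049). The noses and the strip edge agree on this.

Now setting out.

Call:
carry_out:
  plan:
    - {"grip": 0,"dp": [0,0,0],"rotation": [0,0,-6]}
    - {"grip": 0,"dp": [0,0,0],"rotation": [0,0,-6]}
    - {"grip": 0,"dp": [0,0,0],"rotation": [0,0,-6]}
    - {"grip": 0,"dp": [-0.032,0.0247,0],"rotation": [0,0,0]}
    - {"grip": 0,"dp": [-0.032,0.0247,0],"rotation": [0,0,0]}
    - {"grip": 0,"dp": [-0.032,0.0247,0],"rotation": [0,0,0]}
    - {"grip": 0,"dp": [-0.032,0.0247,0],"rotation": [0,0,0]}
    - {"grip": 0,"dp": [-0.032,0.0247,0],"rotation": [0,0,0]}

```text
time_s: 0.77
tool_pos: [0.289, 0.4805, 0.2143]
tool_rot: [-179.4, 0.3, 95.8]
force: [1.0, 0.7, 0.4]
grip_width: 0.087
```

Call:
carry_out:
  plan:
    - {"grip": 0,"dp": [-0.032,0.0247,0],"rotation": [0,0,0]}
    - {"grip": 0,"dp": [-0.032,0.0247,0],"rotation": [0,0,0]}
    - {"grip": 0,"dp": [-0.032,0.0247,0],"rotation": [0,0,0]}
    - {"grip": 0,"dp": [-0.032,0.0247,0],"rotation": [0,0,0]}
    - {"grip": 0,"dp": [-0.032,0.0247,0],"rotation": [0,0,0]}
    - {"grip": 0,"dp": [-0.032,0.0247,0],"rotation": [0,0,0]}
    - {"grip": 0,"dp": [0,0,0],"rotation": [0,0,0]}

```text
time_s: 1.35
tool_pos: [0.4647, 0.2868, 0.2118]
tool_rot: [-179.4, 0.7, 95.2]
force: [-0.5, -1.4, 0.5]
grip_width: 0.0872
```

Call:
carry_out:
  plan:
    - {"grip": 0,"dp": [-0.029,0.0169,0],"rotation": [-0.6,0.7,2.2]}
    - {"grip": 0,"dp": [-0.03,0.0169,0],"rotation": [0,0,0]}
    - {"grip": 0,"dp": [0,0,0.03],"rotation": [0,0,0]}
    - {"grip": 0,"dp": [0,0,0.03],"rotation": [0,0,0]}
    - {"grip": 0,"dp": [0,0,0],"rotation": [0,0,0]}

```text
time_s: 1.77
tool_pos: [0.505, 0.2266, 0.1506]
tool_rot: [179.8, -0.1, 92.3]
force: [-1.6, -0.3, -1.1]
grip_width: 0.0865
```

```bash
cat >> h.py <<'E'
from scipy.spatial.transform import Rotation as Ro
def go(x,y,z,yaw):
    "tool-frame shift (mm) and turn (deg) from here to a downward pose"
    o=env.get_obs(); R=Ro.from_euler('xyz',o['tool_rot'],degrees=True); T=Ro.from_euler('xyz',[180,0,yaw],degrees=True)
    print('at',np.round(o['tool_pos'],4),np.round(o['tool_rot'],2),'t',o['time_s'],'F',np.round(o['force'],1),'w',round(o['grip_width'],4))
    print('dp mm',np.round(R.inv().apply(np.array([x,y,z])-o['tool_pos'])*1e3,1),'rot',np.round((R.inv()*T).as_rotvec(degrees=True),2))
E
python3 -c "
from h import *
go(.5034,.2319,.005,93)
s=shot('side','pics/s1.png');t=shot('top','pics/t1.png')
a=cv2.resize(s[130:330,190:390],(560,560));b=cv2.resize(t[160:300,180:300],(240,280))
a=a[:,:,::-1];b=b[:,:,::-1];c=np.zeros((560,800,3),np.uint8);c[:,:560]=a;c[:280,560:]=b;cv2.imwrite('pics/c2.png',c)"
```

```text
at [0.505  0.2266 0.1506] [ 1.7981e+02 -5.0000e-02  9.2350e+01] t 1.7667 F [-1.6 -0.3 -1.1] w 0.0865
dp mm [  5.2  -1.9 145.6] rot [ 0.19 -0.05 -0.65]
```

View pics/c2.png

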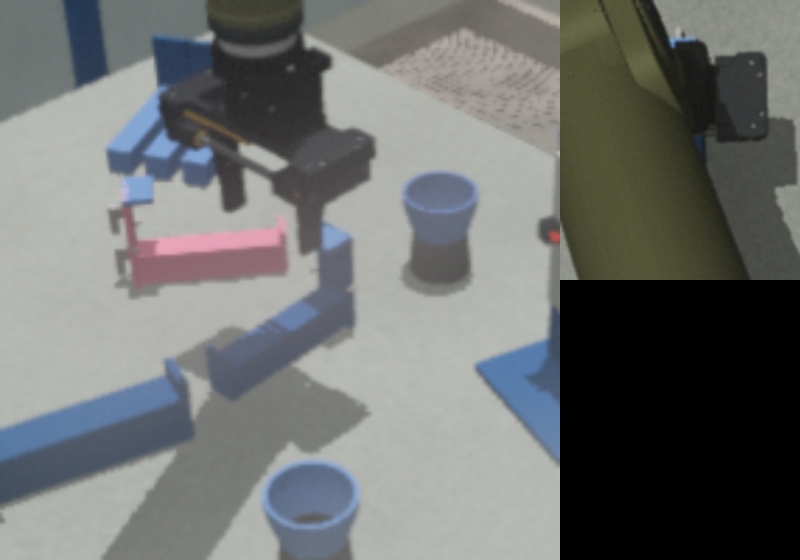

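The gripper is above the short arm, jaws straddling its width and its long body axis across y, so the pad stays clear. Descending.

Call:
carry_out:
  plan:
    - {"grip": 0,"dp": [0.0052,-0.0019,0.02],"rotation": [0,0,-0.6]}
    - {"grip": 0,"dp": [0,0,0.03],"rotation": [0,0,0]}
    - {"grip": 0,"dp": [0,0,0.03],"rotation": [0,0,0]}
    - {"grip": 0,"dp": [0,0,0.03],"rotation": [0,0,0]}
    - {"grip": 0,"dp": [0,0,0.012],"rotation": [0,0,0]}
    - {"grip": 0,"dp": [0,0,0],"rotation": [0,0,0]}

```text
time_s: 2.37
tool_pos: [0.5128, 0.247, 0.0434]
tool_rot: [178.5, -1.0, 93.6]
force: [-0.3, -0.6, 0.3]
grip_width: 0.0871
```

```bash
python3 -c "
from h import *
go(.5034,.2319,.005,93)"
```

```text
at [0.5128 0.247  0.0434] [178.45  -1.    93.62] t 2.3667 F [-0.3 -0.6  0.3] w 0.0871
dp mm [-15.1 -11.4  37.9] rot [ 1.54 -1.01  0.61]
```

Lateral drift builds up during fast moves, so I'll correct here above the arm first.

Call:
carry_out:
  plan:
    - {"grip": 0,"dp": [-0.0151,-0.0114,0],"rotation": [1.54,-1.0,0.6]}
    - {"grip": 0,"dp": [0,0,0],"rotation": [0,0,0]}
    - {"grip": 0,"dp": [0,0,0],"rotation": [0,0,0]}

```text
time_s: 2.62
tool_pos: [0.5044, 0.235, 0.0479]
tool_rot: [179.7, -0.2, 93.2]
force: [-1.0, 1.5, 0.4]
grip_width: 0.0871
```

```bash
python3 -c "
from h import *
go(.5034,.2319,.005,93)"
```

```text
at [0.5044 0.235  0.0479] [179.75  -0.2   93.2 ] t 2.6167 F [-1.   1.5  0.4] w 0.0871
dp mm [-3.2 -1.4 42.9] rot [ 0.25 -0.2   0.2 ]
```

Call:
carry_out:
  plan:
    - {"grip": 0,"dp": [-0.0032,-0.0014,0.008],"rotation": [0.2,-0.2,0.2]}
    - {"grip": 0,"dp": [0,0,0.009],"rotation": [0,0,0]}
    - {"grip": 0,"dp": [0,0,0.009],"rotation": [0,0,0]}
    - {"grip": 0,"dp": [0,0,0.008],"rotation": [0,0,0]}
    - {"grip": 0,"dp": [0,0,0],"rotation": [0,0,0]}

```text
time_s: 3.03
tool_pos: [0.5075, 0.2357, 0.016]
tool_rot: [179.4, -0.4, 93.1]
force: [-0.4, 0.1, -0.3]
grip_width: 0.0871
```

```bash
python3 -c "
from h import *
go(.5034,.2319,.005,93)"
```

```text
at [0.5075 0.2357 0.016 ] [179.38  -0.35  93.09] t 3.0333 F [-0.4  0.1 -0.3] w 0.0871
dp mm [-3.7 -4.4 11. ] rot [ 0.62 -0.35  0.09]
```

Call:
carry_out:
  plan:
    - {"grip": 0,"dp": [-0.0037,-0.0044,0.005],"rotation": [0.6,-0.3,0]}
    - {"grip": 0,"dp": [-0.0005,-0.001,0.004],"rotation": [0,0,0]}
    - {"grip": 0,"dp": [0,0,0],"rotation": [0,0,0]}
    - {"grip": 0,"dp": [0,0,0],"rotation": [0,0,0]}

```text
time_s: 3.37
tool_pos: [0.5009, 0.2303, 0.0043]
tool_rot: [-179.8, 0.1, 93.1]
force: [-0.4, -0.0, -0.3]
grip_width: 0.0874
```

```bash
python3 -c "
from h import *
go(.5034,.2319,.005,93)"
```

```text
at [0.5009 0.2303 0.0043] [-1.7981e+02  7.0000e-02  9.3100e+01] t 3.3667 F [-0.4 -0.  -0.3] w 0.0874
dp mm [ 1.5  2.6 -0.7] rot [-0.19  0.07  0.1 ]
```

Call:
carry_out:
  plan:
    - {"grip": 1,"dp": [0.0015,0.002,-0.0005],"rotation": [0,0,0]}
    - {"grip": 1,"dp": [0,0,0],"rotation": [0,0,0]}
    - {"grip": 1,"dp": [0,0,0],"rotation": [0,0,0]}
    - {"grip": 1,"dp": [0,0,0],"rotation": [0,0,0]}
    - {"grip": 1,"dp": [0,0,0],"rotation": [0,0,0]}
    - {"grip": 1,"dp": [0,0,0],"rotation": [0,0,0]}
    - {"grip": 1,"dp": [0,0,0],"rotation": [0,0,0]}
    - {"grip": 1,"dp": [0,0,0],"rotation": [0,0,0]}
  force: 45

```text
time_s: 4.03
tool_pos: [0.504, 0.2327, 0.0062]
tool_rot: [-179.9, -0.0, 93.1]
force: [0.1, 0.2, -0.1]
grip_width: 0.0416
```

```bash
python3 -c "
from h import *
go(.5034,.2319,.14,93)"
```

```text
at [0.504  0.2327 0.0062] [-1.7994e+02 -1.0000e-02  9.3090e+01] t 4.0333 F [ 0.1  0.2 -0.1] w 0.0416
dp mm [  -0.8   -0.8 -133.8] rot [-0.06 -0.01  0.09]
```

Call:
carry_out:
  plan:
    - {"grip": 1,"dp": [0,0,0],"rotation": [0,0,0]}
    - {"grip": 1,"dp": [0,0,0],"rotation": [0,0,0]}
    - {"grip": 1,"dp": [0,0,0],"rotation": [0,0,0]}
    - {"grip": 1,"dp": [0,0,0],"rotation": [0,0,0]}

```text
time_s: 4.37
tool_pos: [0.504, 0.2331, 0.0062]
tool_rot: [-179.9, -0.0, 93.1]
force: [-0.6, 0.5, -0.1]
grip_width: 0.0294
```

Call:
carry_out:
  plan:
    - {"grip": 1,"dp": [0,0,-0.008],"rotation": [0,0,0]}
    - {"grip": 1,"dp": [0,0,-0.018],"rotation": [0,0,0]}
    - {"grip": 1,"dp": [0,0,-0.022],"rotation": [0,0,0]}
    - {"grip": 1,"dp": [0,0,-0.022],"rotation": [0,0,0]}
    - {"grip": 1,"dp": [0,0,-0.022],"rotation": [0,0,0]}
    - {"grip": 1,"dp": [0,0,-0.022],"rotation": [0,0,0]}
    - {"grip": 1,"dp": [0,0,-0.015],"rotation": [0,0,0]}
    - {"grip": 1,"dp": [0,0,0],"rotation": [0,0,0]}

```text
time_s: 5.03
tool_pos: [0.4986, 0.2292, 0.1375]
tool_rot: [-179.1, 0.4, 93.0]
force: [0.5, 0.8, -2.5]
grip_width: 0.0297
```

```bash
python3 -c "
from h import *
go(.5196,.0435,.129,74.5)"
```

```text
at [0.4986 0.2292 0.1375] [-179.15    0.42   93.05] t 5.0333 F [ 0.5  0.8 -2.5] w 0.0297
dp mm [-186.5   11.3    9.7] rot [-0.78  0.56 18.54]
```

Call:
carry_out:
  plan:
    - {"grip": 1,"dp": [0,0,0.003],"rotation": [-0.8,0.5,4]}
    - {"grip": 1,"dp": [0,0,0],"rotation": [0,0,6]}
    - {"grip": 1,"dp": [0,0,0],"rotation": [0,0,6]}
    - {"grip": 1,"dp": [0,0,0],"rotation": [0,0,2.5]}
    - {"grip": 1,"dp": [-0.022,0.008,0],"rotation": [0,0,0]}
    - {"grip": 1,"dp": [-0.022,0.008,0],"rotation": [0,0,0]}
    - {"grip": 1,"dp": [-0.022,0.008,0],"rotation": [0,0,0]}
    - {"grip": 1,"dp": [-0.022,0.008,0],"rotation": [0,0,0]}

```text
time_s: 5.7
tool_pos: [0.4979, 0.1377, 0.1272]
tool_rot: [-179.4, 0.2, 74.3]
force: [-0.1, -0.1, -2.7]
grip_width: 0.0297
```

```bash
python3 -c "
from h import *
go(.5196,.0435,.129,74.5)"
```

```text
at [0.4979 0.1377 0.1272] [-179.42    0.2    74.27] t 5.7 F [-0.1 -0.1 -2.7] w 0.0297
dp mm [-84.8  46.4  -2. ] rot [-0.58  0.2  -0.24]
```

Call:
carry_out:
  plan:
    - {"grip": 1,"dp": [-0.017,0.009,-0.001],"rotation": [-0.5,0.2,-0.2]}
    - {"grip": 1,"dp": [-0.017,0.009,0],"rotation": [0,0,0]}
    - {"grip": 1,"dp": [-0.017,0.009,0],"rotation": [0,0,0]}
    - {"grip": 1,"dp": [-0.017,0.009,0],"rotation": [0,0,0]}
    - {"grip": 1,"dp": [-0.012,0.008,0],"rotation": [0,0,0]}
    - {"grip": 1,"dp": [0,0,0],"rotation": [0,0,0]}
    - {"grip": 1,"dp": [0,0,0],"rotation": [0,0,0]}

```text
time_s: 6.28
tool_pos: [0.5117, 0.0355, 0.1196]
tool_rot: [-179.2, 0.6, 73.9]
force: [-1.4, 0.8, -3.0]
grip_width: 0.0297
```

```bash
python3 -c "
from h import *
go(.5196,.0435,.129,74.5)"
```

```text
at [0.5117 0.0355 0.1196] [-179.22    0.59   73.93] t 6.2833 F [-1.4  0.8 -3. ] w 0.0297
dp mm [ 9.8  5.2 -9.5] rot [-0.79  0.59 -0.57]
```

Call:
carry_out:
  plan:
    - {"grip": 1,"dp": [0.0098,0.0052,-0.0095],"rotation": [-0.8,0.6,-0.6]}
    - {"grip": 1,"dp": [0,0,0],"rotation": [0,0,0]}
    - {"grip": 1,"dp": [0,0,0],"rotation": [0,0,0]}

```text
time_s: 6.53
tool_pos: [0.5185, 0.0464, 0.1281]
tool_rot: [-179.9, -0.0, 74.7]
force: [-1.3, 1.1, -2.3]
grip_width: 0.0295
```

```bash
python3 -c "
from h import *
np.set_printoptions(precision=2,suppress=True)
go(.5196,.0435,.129,74.5)
s=shot('side','pics/s2.png');t=shot('top','pics/t2.png')
a=cv2.resize(s[140:290,280:480],(800,600),interpolation=cv2.INTER_CUBIC)[:400];b=cv2.resize(t[80:280,280:430],(150,200))
c=np.zeros((600,800,3),np.uint8);c[:400]=a;c[400:,:150]=b;cv2.imwrite('pics/c3.png',c[:,:,::-1])
o=env.get_obs(); yw=np.radians(o['tool_rot'][2]-90); u=np.array([np.cos(yw),np.sin(yw),0]);v=np.array([-u[1],u[0],0])
org=o['tool_pos']+u*.0843-[0,0,.0062]
print('pad corners pred',[proj('top',org+u*a+v*b+[0,0,.105]) for a,b in((0,.021),(0,-.021),(-.03,.021),(-.03,-.021))])
print('side',[proj('side',org+u*a+v*b+[0,0,.105]) for a,b in((0,.021),(0,-.021),(-.03,.021),(-.03,-.021))])
print('tab tips side',proj('side',org+u*.016+[0,0,.021]),proj('side',org+u*.016+[0,0,.071]))
"
```

```text
at [0.52 0.05 0.13] [-179.89   -0.03   74.7 ] t 6.5333 F [-1.3  1.1 -2.3] w 0.0295
dp mm [-2.5  1.8 -0.9] rot [-0.11 -0.03  0.2 ]
pad corners pred [array([332.18, 158.23]), array([354.16, 164.57]), array([327.68, 173.69]), array([349.73, 180.05])]
side [array([372.25, 197.25]), array([382.51, 206.39]), array([360.76, 200.92]), array([370.83, 210.24])]
tab tips side [381.76 230.21] [382.72 212.41]
```

View pics/c3.png

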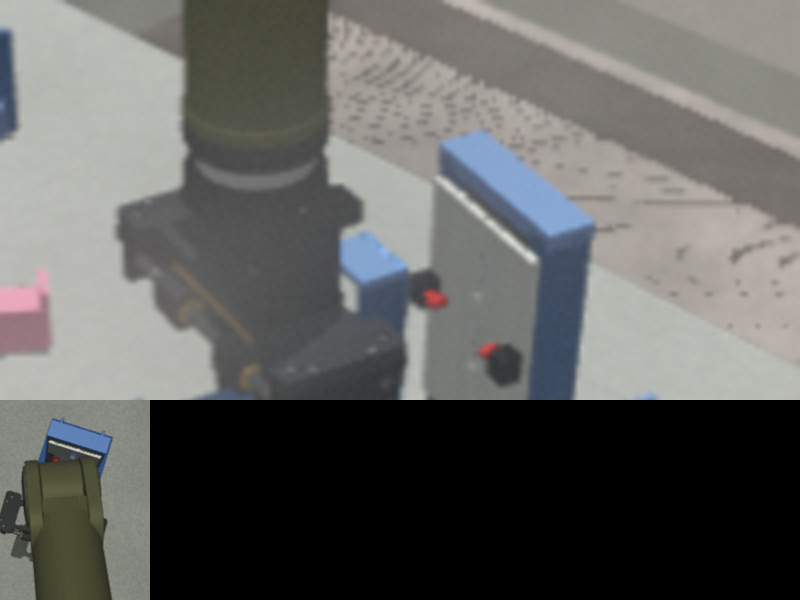

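The held bracket's pad corners in the side view, (372,199) and (381,206.5), match the prediction to within about 1 px, so the grasp model is good. The top view is blocked by the arm. Next I refine the strip's lateral position from the red noses and strip edges in the clean first pictures.

```bash
python3 -c "
from h import *
np.set_printoptions(precision=4,suppress=True)
C={}
for n in('top','side'):
    im=cv2.imread(f'pics/{n}0.png').astype(int); b,g,r=im[...,0],im[...,1],im[...,2]
    w=np.clip(r-np.maximum(g,b)-40,0,None).astype(float)
    box=(slice(120,165),slice(310,390)) if n=='top' else (slice(195,245),slice(375,420))
    m=np.zeros_like(w);m[box]=w[box]
    k,l,st,ce=cv2.connectedComponentsWithStats((m>0).astype(np.uint8))
    ys,xs=np.mgrid[:480,:640]
    C[n]=sorted([((xs*m)[l==i].sum()/m[l==i].sum(),(ys*m)[l==i].sum()/m[l==i].sum()) for i in range(1,k) if st[i,4]>3]); print(n,C[n],st[1:,4])
for a,b in zip(C['top'],C['side']): print(two(ray('top',*a),ray('side',*b)), onplane('top',*a,.156))
# strip top edge: bright pixels in top view
im=cv2.imread('pics/top0.png');g=im.min(2);m=np.zeros_like(g);m[115:142,322:388]=(g[115:142,322:388]>165);
k,l,st,ce=cv2.connectedComponentsWithStats(m)
i=1+np.argmax(st[1:,4]);pts=np.argwhere(l==i)[:,::-1].astype(np.float32);print(st[i],cv2.minAreaRect(pts))
(c,sz,an)=cv2.minAreaRect(pts);vx,vy,x0,y0=cv2.fitLine(pts,cv2.DIST_L2,0,.01,.01).ravel();s=((pts-[x0,y0])@[vx,vy]);
E=[onplane('top',x0+vx*q,y0+vy*q,.228) for q in(s.min()-.4,s.max()+.4)];print(E,np.mean(E,0),np.linalg.norm(E[0]-E[1]),np.degrees(np.arctan2(*(E[0]-E[1])[1::-1]))-90)
"
```

```text
top [(np.float64(335.5842167255595), np.float64(140.20965842167254)), (np.float64(363.85478547854785), np.float64(149.1914191419142))] [22 27]
side [(np.float64(388.10019267822736), np.float64(214.0597302504817)), (np.float64(401.291095890411), np.float64(226.77739726027397))] [16  8]
(array([0.6577, 0.0369, 0.1605]), np.float64(0.003225111109360623)) [0.6603 0.0356 0.156 ]
(array([ 0.6399, -0.0191,  0.1617]), np.float64(0.004096990441718934)) [ 0.6431 -0.0211  0.156 ]
[338 124  22   7  30] ((348.4642028808594, 127.12893676757812), (21.839740753173828, 1.4988057613372803), 15.52410888671875)
[array([0.6706, 0.0356, 0.228 ]), array([ 0.6593, -0.0047,  0.228 ])] [0.6649 0.0155 0.228 ] 0.04182588429455097 -15.667951660311104
```

The noses give strip front centre (0.6585, 0.0052) and the edge gives yaw -15.6°. Approaching to 6 mm short of the strip.

Call:
carry_out:
  plan:
    - {"grip": 1,"dp": [-0.0025,0.006,-0.001],"rotation": [0,0,0.2]}
    - {"grip": 1,"dp": [0,0.012,0],"rotation": [0,0,0]}
    - {"grip": 1,"dp": [0,0.012,0],"rotation": [0,0,0]}
    - {"grip": 1,"dp": [0,0.005,0],"rotation": [0,0,0]}
    - {"grip": 1,"dp": [0,0,0],"rotation": [0,0,0]}
    - {"grip": 1,"dp": [0,0,0],"rotation": [0,0,0]}

```text
time_s: 7.13
tool_pos: [0.5536, 0.0363, 0.1295]
tool_rot: [-179.9, -0.1, 74.7]
force: [-0.7, 0.8, -3.2]
grip_width: 0.0297
```

```bash
python3 -c "
from h import *
go(.5561,.0338,.129,74.4)"
```

```text
at [0.5536 0.0363 0.1295] [-1.7992e+02 -7.0000e-02  7.4740e+01] t 7.1333 F [-0.7  0.8 -3.2] w 0.0297
dp mm [-1.7  3.   0.5] rot [-0.08 -0.07  0.34]
```

Call:
carry_out:
  plan:
    - {"grip": 1,"dp": [-0.0017,0.003,0.0005],"rotation": [0,0,0.34]}
    - {"grip": 1,"dp": [0,0,0],"rotation": [0,0,0]}
    - {"grip": 1,"dp": [0,0,0],"rotation": [0,0,0]}

```text
time_s: 7.38
tool_pos: [0.5551, 0.034, 0.1286]
tool_rot: [-179.8, -0.1, 74.4]
force: [-0.9, 0.5, -2.6]
grip_width: 0.0295
```

```bash
python3 -c "
from h import *
go(.5561,.0338,.129,74.4)"
```

```text
at [0.5551 0.034  0.1286] [-1.7983e+02 -6.0000e-02  7.4390e+01] t 7.3833 F [-0.9  0.5 -2.6] w 0.0295
dp mm [ 0.1  1.  -0.4] rot [-0.17 -0.06 -0.01]
```

Laterally aligned to 0.1 mm. Advancing gently: 7 mm to the slot face, then a little more.

Call:
carry_out:
  plan:
    - {"grip": 1,"dp": [0,0.003,0],"rotation": [0,0,0]}
    - {"grip": 1,"dp": [0,0.003,0],"rotation": [0,0,0]}
    - {"grip": 1,"dp": [0,0.002,0],"rotation": [0,0,0]}
    - {"grip": 1,"dp": [0,0.002,0],"rotation": [0,0,0]}
    - {"grip": 1,"dp": [0,0,0],"rotation": [0,0,0]}

```text
time_s: 7.8
tool_pos: [0.5651, 0.0314, 0.1287]
tool_rot: [-179.8, -0.1, 74.4]
force: [-0.6, -0.1, -3.1]
grip_width: 0.0299
```

```bash
python3 -c "
from h import *
go(.5561+.0096,.0338-.0027,.129,74.4)"
```

```text
at [0.5651 0.0314 0.1287] [-1.7982e+02 -9.0000e-02  7.4420e+01] t 7.8 F [-0.6 -0.1 -3.1] w 0.0299
dp mm [-0.1  0.7 -0.3] rot [-0.18 -0.09  0.02]
```

Call:
carry_out:
  plan:
    - {"grip": 1,"dp": [0,0.002,0],"rotation": [0,0,0]}
    - {"grip": 1,"dp": [0,0.002,0],"rotation": [0,0,0]}
    - {"grip": 1,"dp": [0,0,0],"rotation": [0,0,0]}

```text
time_s: 8.05
tool_pos: [0.5694, 0.0302, 0.1286]
tool_rot: [-179.8, -0.1, 74.4]
force: [0.3, -0.3, -3.2]
grip_width: 0.0297
```

```bash
python3 -c "
from h import *
go(.5561+.0135,.0338-.0038,.129,74.4)"
```

```text
at [0.5694 0.0302 0.1286] [-1.7981e+02 -9.0000e-02  7.4430e+01] t 8.05 F [ 0.3 -0.3 -3.2] w 0.0297
dp mm [-0.2  0.3 -0.4] rot [-0.19 -0.09  0.03]
```

Call:
carry_out:
  plan:
    - {"grip": 1,"dp": [0,0.002,0],"rotation": [0,0,0]}
    - {"grip": 1,"dp": [0,0.002,0],"rotation": [0,0,0]}
    - {"grip": 1,"dp": [0,0.001,0],"rotation": [0,0,0]}
    - {"grip": 1,"dp": [0,0,0],"rotation": [0,0,0]}

```text
time_s: 8.38
tool_pos: [0.5747, 0.0288, 0.1286]
tool_rot: [-179.8, -0.1, 74.4]
force: [0.3, 0.1, -2.6]
grip_width: 0.0294
```

```bash
python3 -c "
from h import *
go(.5773,.0279,.129,74.4)"
```

```text
at [0.5747 0.0288 0.1286] [-1.798e+02 -8.000e-02  7.443e+01] t 8.3833 F [ 0.3  0.1 -2.6] w 0.0294
dp mm [-0.1  2.7 -0.4] rot [-0.2  -0.08  0.03]
```

Tabs are 13 mm in with no force. Feeling for plate contact in 0.8 mm steps.

Call:
carry_out:
  plan:
    - {"grip": 1,"dp": [0,0.0008,0],"rotation": [0,0,0]}
    - {"grip": 1,"dp": [0,0.0008,0],"rotation": [0,0,0]}
    - {"grip": 1,"dp": [0,0.0008,0],"rotation": [0,0,0]}

```text
time_s: 8.63
tool_pos: [0.5765, 0.0283, 0.1283]
tool_rot: [-179.7, -0.1, 74.4]
force: [-3.0, 0.5, -2.9]
grip_width: 0.0299
```

Call:
carry_out:
  plan:
    - {"grip": 1,"dp": [0,0.0007,0],"rotation": [0,0,0]}
    - {"grip": 1,"dp": [0,0,0],"rotation": [0,0,0]}

```text
time_s: 8.8
tool_pos: [0.5763, 0.0284, 0.1281]
tool_rot: [-179.6, -0.1, 74.4]
force: [-0.8, 0.4, -1.5]
grip_width: 0.0296
```

Light contact at x≈0.5765, as expected for the plate meeting the strip. Backing off 0.6 mm and lowering.

Call:
carry_out:
  plan:
    - {"grip": 1,"dp": [0,-0.0006,0.001],"rotation": [-0.3,0,0]}
    - {"grip": 1,"dp": [0,0,0.002],"rotation": [0,0,0]}
    - {"grip": 1,"dp": [0,0,0.002],"rotation": [0,0,0]}
    - {"grip": 1,"dp": [0,0,0],"rotation": [0,0,0]}

```text
time_s: 9.13
tool_pos: [0.5764, 0.0285, 0.123]
tool_rot: [180.0, -0.1, 74.4]
force: [-0.6, 0.2, -2.7]
grip_width: 0.0298
```

```bash
python3 -c "
from h import *
go(.5757,.0285,.1185,74.4)"
```

```text
at [0.5764 0.0285 0.123 ] [ 1.7997e+02 -9.0000e-02  7.4450e+01] t 9.1333 F [-0.6  0.2 -2.7] w 0.0298
dp mm [-0.2 -0.7  4.5] rot [ 0.03 -0.09  0.05]
```

Call:
carry_out:
  plan:
    - {"grip": 1,"dp": [0,-0.0003,0.0015],"rotation": [0,0,0]}
    - {"grip": 1,"dp": [0,0,0.0015],"rotation": [0,0,0]}
    - {"grip": 1,"dp": [0,0,0],"rotation": [0,0,0]}

```text
time_s: 9.38
tool_pos: [0.5764, 0.0284, 0.1195]
tool_rot: [179.9, -0.1, 74.4]
force: [0.7, 0.7, -3.0]
grip_width: 0.03
```

Call:
carry_out:
  plan:
    - {"grip": 1,"dp": [0,0,0.001],"rotation": [0,0,0]}
    - {"grip": 1,"dp": [0,0,0.001],"rotation": [0,0,0]}

```text
time_s: 9.55
tool_pos: [0.5766, 0.0285, 0.1177]
tool_rot: [179.9, -0.1, 74.4]
force: [-1.9, 0.4, 1.7]
grip_width: 0.0298
```

Weight is transferring (Fz -3 → +1.7 N) with the underside at about 111.5 mm, so the ears are on the catches. Releasing and rising.

Call:
carry_out:
  plan:
    - {"grip": 0,"dp": [0,0,0],"rotation": [0,0,0]}
    - {"grip": 0,"dp": [0,0,0],"rotation": [0,0,0]}
    - {"grip": 0,"dp": [0,0,0],"rotation": [0,0,0]}
    - {"grip": 0,"dp": [0,0,0],"rotation": [0,0,0]}
    - {"grip": 0,"dp": [0,0,0],"rotation": [0,0,0]}
    - {"grip": 0,"dp": [0,0,0],"rotation": [0,0,0]}

```text
time_s: 10.05
tool_pos: [0.5794, 0.0285, 0.1202]
tool_rot: [179.6, -0.2, 74.4]
force: [1.3, -0.2, -0.1]
grip_width: 0.0618
```

Call:
carry_out:
  plan:
    - {"grip": 0,"dp": [0,-0.001,-0.01],"rotation": [0,0,0]}
    - {"grip": 0,"dp": [0,-0.001,-0.015],"rotation": [0,0,0]}
    - {"grip": 0,"dp": [0,0,-0.015],"rotation": [0,0,0]}
    - {"grip": 0,"dp": [0,0,-0.015],"rotation": [0,0,0]}
    - {"grip": 0,"dp": [0,0,0],"rotation": [0,0,0]}

```text
time_s: 10.47
tool_pos: [0.5763, 0.0286, 0.1792]
tool_rot: [179.6, -0.2, 74.4]
force: [1.3, 0.4, 1.3]
grip_width: 0.0857
```

```bash
python3 -c "
from h import *
go(.6437,.0093,.26,74.4)"
```

```text
at [0.5763 0.0286 0.1792] [179.62  -0.18  74.41] t 10.4667 F [1.3 0.4 1.3] w 0.0857
dp mm [ -0.2  70.6 -80.4] rot [ 0.38 -0.18  0.01]
```

Call:
carry_out:
  plan:
    - {"grip": 0.5,"dp": [0,0,-0.02],"rotation": [0.4,-0.2,0]}
    - {"grip": 1,"dp": [0,0,-0.02],"rotation": [0,0,0]}
    - {"grip": 1,"dp": [0,0,-0.02],"rotation": [0,0,0]}
    - {"grip": 1,"dp": [0,0,-0.015],"rotation": [0,0,0]}
    - {"grip": 1,"dp": [0,0,0],"rotation": [0,0,0]}
    - {"grip": 1,"dp": [0,0,0],"rotation": [0,0,0]}
    - {"grip": 1,"dp": [0,0,0],"rotation": [0,0,0]}

```text
time_s: 11.05
tool_pos: [0.5751, 0.0283, 0.2562]
tool_rot: [-179.9, 0.0, 74.4]
force: [-0.5, -0.1, 0.1]
grip_width: 0.0484
```

```bash
python3 -c "
from h import *
np.set_printoptions(precision=1,suppress=True)
go(.6437,.0093,.26,74.4)
s=shot('side','pics/s3.png')
cv2.imwrite('pics/c4.png',cv2.resize(s[150:270,320:480],(800,600),interpolation=cv2.INTER_CUBIC)[:,:,::-1])
u=np.array([.9632,-.2689,0]);v=np.array([.2689,.9632,0])
org=np.array([.6585,.0052,.1115])-.0008*u
for n in('side','top'): print(n,'pad pred',*[proj(n,org+u*a+v*b+[0,0,.105]) for a,b in((0,.021),(0,-.021),(-.03,.021),(-.03,-.021))])
print('arm far top lip',*[proj('side',org+u*-.154+v*b+[0,0,.048]) for b in(.015,-.015)])
"
```

```text
at [0.6 0.  0.3] [-179.9    0.    74.4] t 11.05 F [-0.5 -0.1  0.1] w 0.0484
dp mm [ 0.1 71.2 -3.9] rot [-0.1  0.  -0. ]
side pad pred [395.3 194.8] [405.8 203.7] [384.3 198.3] [394.6 207.3]
top pad pred [342.6 129.6] [364.1 136. ] [338.1 144.7] [359.7 151. ]
arm far top lip [337.8 235.9] [344.4 243.1]
```

View pics/c4.png

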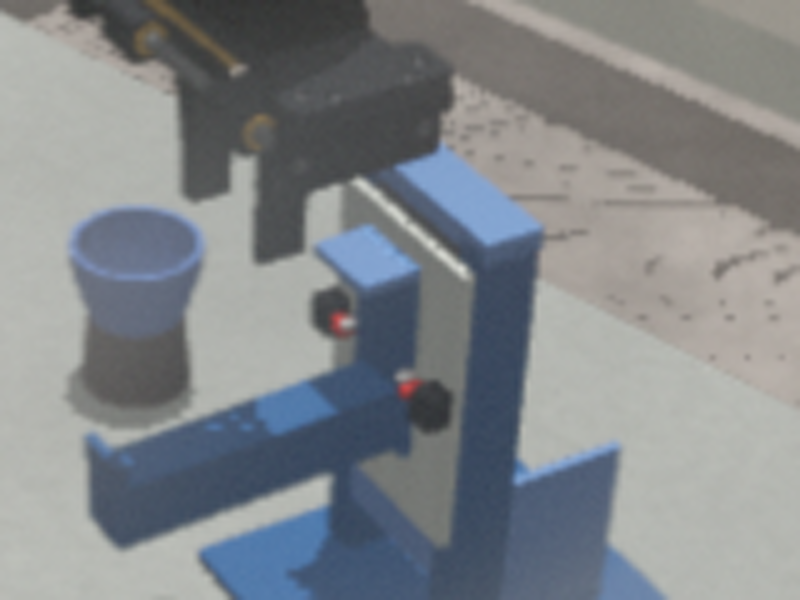

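The bracket hangs level, its ears resting on the red noses at about (388,214) and (401,227). The pad is where predicted. Shutting the jaws and moving over the pad.

Call:
carry_out:
  plan:
    - {"grip": 1,"dp": [0,0.01,-0.004],"rotation": [0,0,0]}
    - {"grip": 1,"dp": [0,0.015,0],"rotation": [0,0,0]}
    - {"grip": 1,"dp": [0,0.015,0],"rotation": [0,0,0]}
    - {"grip": 1,"dp": [0,0.015,0],"rotation": [0,0,0]}
    - {"grip": 1,"dp": [0,0.012,0],"rotation": [0,0,0]}
    - {"grip": 1,"dp": [0,0,0],"rotation": [0,0,0]}
    - {"grip": 1,"dp": [0,0,0],"rotation": [0,0,0]}
    - {"grip": 1,"dp": [0,0,0],"rotation": [0,0,0]}

```text
time_s: 11.77
tool_pos: [0.636, 0.0104, 0.2473]
tool_rot: [-178.9, 0.4, 74.5]
force: [0.1, -0.7, 0.1]
grip_width: 0.0012
```

```bash
python3 -c "
from h import *
go(.6437,.0093,.22,74.4)"
```

```text
at [0.636  0.0104 0.2473] [-178.88    0.41   74.45] t 11.7667 F [ 0.1 -0.7  0.1] w 0.0012
dp mm [ 1.2  8.2 27.1] rot [-1.12  0.41  0.05]
```

Call:
carry_out:
  plan:
    - {"grip": 1,"dp": [0.0012,0.0075,0.002],"rotation": [-1.1,0.4,0]}
    - {"grip": 1,"dp": [0,0,0.005],"rotation": [0,0,0]}
    - {"grip": 1,"dp": [0,0,0.006],"rotation": [0,0,0]}
    - {"grip": 1,"dp": [0,0,0.006],"rotation": [0,0,0]}
    - {"grip": 1,"dp": [0,0,0.003],"rotation": [0,0,0]}
    - {"grip": 1,"dp": [0,0,0],"rotation": [0,0,0]}

```text
time_s: 12.27
tool_pos: [0.6414, 0.0108, 0.222]
tool_rot: [-179.9, -0.1, 74.5]
force: [0.8, -0.4, 0.3]
grip_width: 0.0002
```

```bash
python3 -c "
from h import *
go(.6437,.0093,.2165,74.4)"
```

```text
at [0.6414 0.0108 0.222 ] [-1.7994e+02 -9.0000e-02  7.4530e+01] t 12.2667 F [ 0.8 -0.4  0.3] w 0.0002
dp mm [-0.9  2.6  5.5] rot [-0.06 -0.09  0.13]
```

Call:
carry_out:
  plan:
    - {"grip": 1,"dp": [-0.0009,0.002,0.002],"rotation": [0,0,0]}
    - {"grip": 1,"dp": [0,0,0.0015],"rotation": [0,0,0]}
    - {"grip": 1,"dp": [0,0,0.0015],"rotation": [0,0,0]}
    - {"grip": 1,"dp": [0,0,0.0015],"rotation": [0,0,0]}

```text
time_s: 12.6
tool_pos: [0.6435, 0.0094, 0.2161]
tool_rot: [180.0, -0.1, 74.5]
force: [-1.7, -0.3, 7.9]
grip_width: 0.0005
```

Call:
carry_out:
  plan:
    - {"grip": 1,"dp": [0,0,0.0015],"rotation": [0,0,0]}
    - {"grip": 1,"dp": [0,0,0.0015],"rotation": [0,0,0]}

```text
time_s: 12.77
tool_pos: [0.644, 0.0093, 0.2161]
tool_rot: [179.9, -0.2, 74.5]
force: [-3.3, 0.2, 6.8]
grip_width: 0.0005
```

About 7 N at 1.5 mm over-travel, so I'm raising it modestly.

Call:
carry_out:
  plan:
    - {"grip": 1,"dp": [0,-0.0003,0.0025],"rotation": [0,0,0]}
    - {"grip": 1,"dp": [0,0,0.003],"rotation": [0,0,0]}

```text
time_s: 12.93
tool_pos: [0.6447, 0.0093, 0.2155]
tool_rot: [179.7, -0.4, 74.5]
force: [-4.1, 0.3, 12.3]
grip_width: 0.0003
```

Call:
carry_out:
  plan:
    - {"grip": 1,"dp": [0,0,0.003],"rotation": [0,0,0]}
    - {"grip": 1,"dp": [0,0,0.003],"rotation": [0,0,0]}

```text
time_s: 13.1
tool_pos: [0.6456, 0.0096, 0.2153]
tool_rot: [179.4, -0.6, 74.6]
force: [-3.3, 0.8, 9.9]
grip_width: 0.0006
```

Call:
carry_out:
  plan:
    - {"grip": 1,"dp": [0,-0.002,0.004],"rotation": [0.5,-0.5,0]}
    - {"grip": 1,"dp": [0,-0.0005,0.004],"rotation": [0,0,0]}

```text
time_s: 13.27
tool_pos: [0.6457, 0.0106, 0.214]
tool_rot: [179.5, -0.3, 74.5]
force: [-2.8, 1.8, 9.2]
grip_width: 0.0007
```

Call:
carry_out:
  plan:
    - {"grip": 1,"dp": [0,-0.0005,0.0045],"rotation": [0.2,0,0]}
    - {"grip": 1,"dp": [0,-0.0005,0.0045],"rotation": [0,0,0]}

```text
time_s: 13.43
tool_pos: [0.6464, 0.0111, 0.2094]
tool_rot: [179.4, -0.5, 74.6]
force: [-0.7, 0.7, -0.7]
grip_width: 0.0005
```

It snapped (z .2094, no load). Continuing down to the hard stop.

Call:
carry_out:
  plan:
    - {"grip": 1,"dp": [0,-0.0015,0.002],"rotation": [0.5,-0.4,0]}
    - {"grip": 1,"dp": [0,-0.0005,0.002],"rotation": [0,0,0]}

```text
time_s: 13.6
tool_pos: [0.6446, 0.0116, 0.2053]
tool_rot: [179.9, -0.1, 74.5]
force: [-1.3, 0.3, 0.1]
grip_width: 0.0005
```

Call:
carry_out:
  plan:
    - {"grip": 1,"dp": [0,-0.0005,0.002],"rotation": [0,0,0]}
    - {"grip": 1,"dp": [0,0,0.002],"rotation": [0,0,0]}

```text
time_s: 13.77
tool_pos: [0.645, 0.0116, 0.2042]
tool_rot: [179.7, -0.1, 74.6]
force: [-5.9, 1.0, 14.9]
grip_width: 0.0005
```

Hard stop at z=0.2042, 11.9 mm below the resting height (12 expected). Rising and retreating to look.

Call:
carry_out:
  plan:
    - {"grip": 1,"dp": [0,-0.001,0.0025],"rotation": [0.3,0,0]}
    - {"grip": 1,"dp": [0,0,0],"rotation": [0,0,0]}

```text
time_s: 13.93
tool_pos: [0.645, 0.0115, 0.2054]
tool_rot: [179.9, -0.2, 74.6]
force: [-0.1, -0.6, -0.5]
grip_width: 0.0004
```

Call:
carry_out:
  plan:
    - {"grip": 1,"dp": [0,-0.001,-0.008],"rotation": [0,0,0]}
    - {"grip": 1,"dp": [0,-0.002,-0.015],"rotation": [0,0,0]}
    - {"grip": 1,"dp": [0,-0.005,-0.025],"rotation": [0,0,0]}
    - {"grip": 1,"dp": [0,-0.02,-0.03],"rotation": [0,0,0]}
    - {"grip": 1,"dp": [0,-0.03,-0.02],"rotation": [0,0,0]}
    - {"grip": 1,"dp": [0,-0.03,0],"rotation": [0,0,0]}
    - {"grip": 1,"dp": [0.02,-0.03,0],"rotation": [0,0,0]}
    - {"grip": 1,"dp": [0.03,-0.02,0],"rotation": [0,0,0]}

```text
time_s: 14.6
tool_pos: [0.5228, 0.0884, 0.3058]
tool_rot: [179.9, 0.3, 73.6]
force: [0.7, 0.3, 0.6]
grip_width: 0.0001
```

Call:
carry_out:
  plan:
    - {"grip": 1,"dp": [0.035,0,0],"rotation": [0,0,0]}
    - {"grip": 1,"dp": [0.035,0,0],"rotation": [0,0,0]}
    - {"grip": 1,"dp": [0.035,0,0],"rotation": [0,0,0]}
    - {"grip": 1,"dp": [0.035,0,0],"rotation": [0,0,0]}
    - {"grip": 1,"dp": [0.035,0,0],"rotation": [0,0,0]}
    - {"grip": 1,"dp": [0.035,0,0],"rotation": [0,0,0]}
    - {"grip": 1,"dp": [0,0,0],"rotation": [0,0,0]}
    - {"grip": 1,"dp": [0,0,0],"rotation": [0,0,0]}

```text
time_s: 15.27
tool_pos: [0.5772, 0.3075, 0.3063]
tool_rot: [-179.9, -0.1, 74.1]
force: [0.3, -1.0, 0.0]
grip_width: 0.0003
```

```bash
python3 -c "
from h import *
np.set_printoptions(precision=1,suppress=True)
go(.6437,.0093,.2165,74.4)
s=shot('side','pics/s4.png');t=shot('top','pics/t4.png')
a=cv2.resize(s[170:270,330:450],(480,400),interpolation=cv2.INTER_CUBIC);b=cv2.resize(t[90:215,300:400],(320,400),interpolation=cv2.INTER_CUBIC)
cv2.imwrite('pics/c5.png',np.hstack([a,b])[:,:,::-1])
u=np.array([.9632,-.2689,0]);v=np.array([.2689,.9632,0])
org=np.array([.6585,.0052,.1])-.0008*u
for n in('side','top'):
  print(n,'pad pred',*[proj(n,org+u*a+v*b+[0,0,.105]) for a,b in((0,.021),(0,-.021),(-.03,.021),(-.03,-.021))])
  print('lip',*[proj(n,org+u*-.154+v*b+[0,0,.048]) for b in(.015,-.015)])
"
```

```text
at [0.6 0.3 0.3] [-179.9   -0.1   74.1] t 15.2667 F [ 0.3 -1.   0. ] w 0.0003
dp mm [-268.7  145.8   89.3] rot [-0.1 -0.1 -0.3]
side pad pred [395.1 199. ] [405.5 207.9] [384.1 202.5] [394.3 211.6]
lip [337.8 240. ] [344.4 247.2]
top pad pred [342.2 131.5] [363.4 137.7] [337.8 146.3] [359.1 152.6]
lip [321.7 213.5] [336.1 217.7]
```

View pics/c5.png

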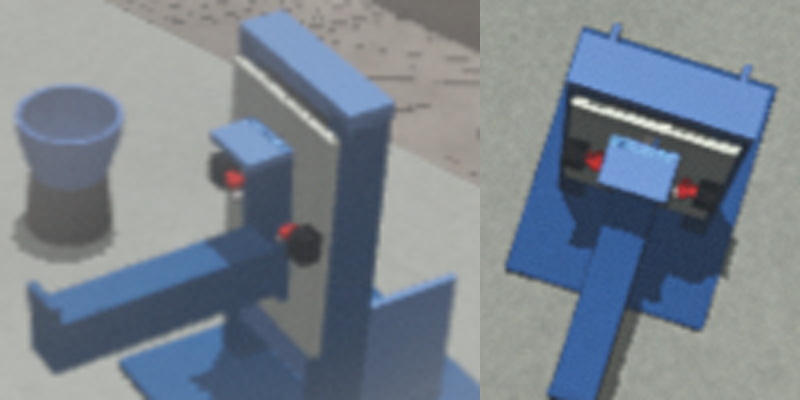

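The side view shows the pad corners 4.3–4.7 px and the lip 3.8 px lower than at rest (predicted 4.1–4.2), so the arm is home and level. Both red noses stand free above the ears, the cup is in place and the robot is clear. Handing in.

```bash
python3 -c "
from cell import env
print(env.sign_off())"
```

```text
the job is handed in; nothing more can be done
None
```

The short blue support arm is hung on the strip, pressed home past both catches and let go. I handed it in at about 15.4 s of robot time; no verdict was reported.

**How it went**
- I picked the shorter of the two blue arms and left the pink one and the long one alone.
- The red noses and the strip edge in the first pictures gave the strip's sideways position. The tabs went into the slots first time, with no more than about 3 N of sideways force.
- I lowered it until the ears rested on the catches, released it, and then pressed the pad with the shut fingers. It snapped at about 12 N, and I pressed to the hard stop at about 15 N.

**Last checks**
- **Travel:** the hard stop came 11.9 mm below the resting height, against 12 mm expected.
- **Level:** in the last side picture the pad had dropped 4.3–4.7 px and the far lip about 3.8 px, against about 4.2 and 4.1 px predicted. That agrees with fully home and level within pixel accuracy.
- **Catches:** both red noses stand free above the ears.
- **Cups:** the cup beside the rack still stands upright. I did not check the other two in the last pictures.
- **Forces:** the largest force I read was about 15 N, but readings come only at the end of each move. I could not read the strip's bend and sink directly.
- **Disagreement:** the pad sat about 2 px to the side of its predicted place in the side view, the same offset as when it rested on the catches. I took this as calibration error.

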